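# Hook a spice ledge into its slotted upright and lock it

## Robot

A 6-joint arm with a two-finger parallel gripper is mounted at the origin on a cart in front of the work surface, level with it; the furniture and walls round the work are solid. World frame = base frame: x ahead of the robot, y to its left, z up, the work surface at z = 0. Lengths are in m, angles in rad, forces in N, time in s.
With the tool pointing down it reaches from about 0.35 to 0.975 m from the base axis. Payload 4.9 kg.
Tool frame: the origin (TCP) lies midway between the tips of the shut fingers; the grasp point (between the pads) lies 19 mm behind it; z points along the fingers, y is the line along which they close (so a half turn about z gives the same grasp; the last joint's range is limited). The gripper opens to 85 mm and grips with 20 to 120 N. Pads are 22 mm wide; open, the fingers measure 114 mm over their backs; the gripper's body (76 mm by 85 mm) begins 54 mm behind the grasp point. The pads swing forward as they close: fully open they stand 13 mm farther back than shut.
Start: joints at [-1.316, 0.053, 1.613, -0, 1.476, -0.119], TCP at [0.228, -0.582, 0.231] pointing down, gripper open.
Joint ranges: [-3.01, 3.01], [-1.01, 2.22], [0.06, 2.58], [-1.02, 4.17], [0.09, 2.62], [-3.14, 3.14]. Speed limits (rad/s): [2.57, 2.57, 3.14, 3.14, 3.14, 3.14].

## Interface

Orientations are given as a rotation vector (axis times angle).
In Python, from station import ctrl gives the robot as it stands.
- The arm moves only by the shell command python3 -m handwheel 'ROWS' [FORCE]. ROWS is JSON, a list of rows, each an object with "gripper": the gripper command: -1 is fully open, 1 is shut, values between are in proportion; "offset": the shift along the tool's x, y, z in mm, a list of three; "rotation": the turn, a rotation vector about the tool's x, y, z in rad, a list of three. A call has exactly 8 rows; each row is the pose to reach, as a shift and turn from the pose commanded when the call began, along the tool's axes at that moment; what a row does not reach only later rows make up. A row lasts 1/8 s, in which the tool goes at most 62.5 mm and 10.7 degrees, less where a joint would pass 70% of its speed; a pose out of reach is approached as far as the arm can. A call with a gripper value outside its range is refused whole. The fingers move at their own pace and stop on an object; FORCE is the grip in N (left out, the last holds). Time passes only in rows, so rows that repeat a pose let the fingers close, or fill a call up. It gives the time, the measured TCP pose, the force, the opening and the grip force at its end, in the units of the state.
- ctrl.get_obs(): the state, without advancing time (a new reading comes with each control period).
- ctrl.get_image(name): name is "scene" or "top"; returns a dict with "image" (384x512x3 uint8, red, green, blue), "fovy" (degrees; the focal length in pixels is half the picture's height over the tangent of half this angle, whatever the lens; pixels are square), "cx", "cy" (the principal point, pixels), "k1" (the pictures are not rectified: a ray, as slopes to the right and down, at radius r is drawn at 1 + k1 r^2 times it, then the intrinsics apply), "xyz" and "attitude" of the camera in the world. Camera axes: x right, y up, looking along -z (the intrinsics and any distortion apply to the point x, -y, -z); pixel columns grow to the right and rows downward; lengths in m; the calibration is good to about 2 mm. A picture is of the moment at which its call begins. There is no depth.
- ctrl.finish_job(): hands the job in; it is judged then, once.
The state is a dict: "t": time; "q": joint angles; "dq": joint speeds; "effort": joint torques, N m; "tool_pos": TCP position; "tool_rot": TCP orientation; "contact_force": force on the tool from outside, world axes, zero at the start; "wrist_torque": the same for the moment, N m; "opening": finger opening in m; "grip_force": force on a finger pad.
Only numpy, scipy, OpenCV 4.12 (cv2) and the standard library are available. Lean on these libraries where they do the work, as an engineer would, in place of code of your own. Each camera call takes 0.05 s, during which the arm holds its last target. There are 200 camera calls.

## Task

Put up the little wooden spice ledge: hook the two claws of its bracket into the two slots of the grey upright and let go, so that it hangs there resting on the red roller catch. Then press the ledge down from above until it snaps past the catch and is fully home, and leave it locked. Do not knock over or push aside the other things on the worktop.

Things in the scene. Friction and masses are not known exactly. Their poses are not given: they have to be found in the camera images.
- bracket: Loose spice ledge on a white steel bracket, about 0.24 kg, standing on the worktop the way up it is used. Origin: foot of its back edge, mid-width; x points out of the back, as the claws do; z up. Under the board two 5 mm steel cheeks at y = -18 and +18 mm (x -80 to 0, z 0 to 79). Centre of mass near x -55, z 65.
- ledge_top (a point): Middle of the top face of the wooden board, at bracket x -60, y 0, z 95 mm; axes as the bracket's. The board measures 120 (x) by 50 (y) by 16 mm (z 79 to 95) and overhangs the cheeks by 4.5 mm; it can be gripped from above across its long sides.
- claws (a point): Midway between the two claws, on the bracket's back edge plane, at bracket x 0, y 0, z 69 mm (underside of the shanks); axes as the bracket's. Claws at y = -18 and +18, each 5 mm wide: shank 8 mm tall reaching 12 mm back, with a lip at its end (x 7 to 12) that hangs 20 mm below the shank. 7 mm are free between back edge and lip.
- upright: Fixed grey steel upright on a dark foot. Origin on the worktop, in the front face, mid-width; x points into the plate (bracket's x and upright's x agree when hung), z up. Plate 90 mm wide, 5 mm thick (x 0 to 5), top edge at z 212, hollow behind between side flanges. Foot plate 8 mm thick, x -130 to 60, y -60 to 60. Smooth coat, friction about 0.25.
- slots (a point): Midway between the lower edges of the two upright slots, in the front face, at upright z 154 mm; axes as the upright's. Slots at y = -18 and +18, each 11 mm wide and 38 mm tall (z 0 to 38 from here). The claws pass in with point claws 20 to 30 mm above this point (25 is the middle) until the back edge meets the plate; then the lips drop behind the plate.
- upright_home (a point): In the front face, at upright z 85 mm; axes as the upright's. The bracket's origin lies here, axes parallel, when it is locked (shanks on the lower edges of the slots). Hooked and let go, it first rests on the roller catch 11 to 15 mm above this, and locks after being pressed down the rest of the way.
- catch (a joint): Sprung red roller, 10 mm thick, 18 mm wide, in the middle of the front face, axis at upright z 109.5 mm. Value in m: 0 = out (4.5 mm proud), grows as it is pushed in. A 7 mm round cross bar between the cheeks (bracket z 16, at the back edge) rests on it; 6 to 8 N down on the middle or back half of the board (the front end may jam) pushes it in; it springs out again above the bar.
- spice_jar_1: Bystander: spice jar with black lid and blue label, 41 mm across, 105 high; origin under its centre.
- spice_jar_2: Bystander: spice jar with black lid and dark label, 41 mm across, 105 high; origin under its centre.
- tin_1: Bystander: white and blue food tin, 57 mm across, 72 high; origin under its centre.
- mug_1: Bystander: white mug, orange-red inside, 62 x 92 x 51 mm; origin in its underside.
- timer: Bystander: red and cream kitchen timer, 63 mm across, 44 high; origin under its centre.
- bottle_4: Bystander: brown sauce bottle with green cap, 56 mm across, 214 high; origin under its centre.
- tin_2: Bystander: flat turquoise tin, 63 x 105 x 26 mm; origin under its centre.
- can_1: Bystander: pale drink can, 53 mm across, 134 high; origin under its centre.
Things that resemble listed ones, but are neither listed nor needed, are in the scene too. What is meant by the bracket is not pink, and is the larger of those in its own colour.

How it is judged:
On the way, in this order (a step that is already met when the one before it is completed fails the run):
1. the bracket hangs hooked in the slots on the catch, let go by the gripper (x of bracket in the frame of upright_home between -0.007 and 0.006 m and y of bracket in the frame of upright_home between -0.006 and 0.006 m and angle between the x axis of bracket and the x axis of upright_home, either way round below 0.12 rad and angle between bracket's own z axis and vertical below 0.12 rad and z of bracket in the frame of upright_home between 0.006 and 0.019 m and contact force between each of the arm, the fingers and bracket below 0.2 N), for 0.2 s.
2. the bracket has been pressed down past the catch, which has sprung out again (x of bracket in the frame of upright_home between -0.007 and 0.006 m and y of bracket in the frame of upright_home between -0.006 and 0.006 m and angle between the x axis of bracket and the x axis of upright_home, either way round below 0.12 rad and angle between bracket's own z axis and vertical below 0.12 rad and z of bracket in the frame of upright_home between -0.004 and 0.004 m and value of joint catch below 0.002 m), for 0.2 s.
At the end, for the whole second after the job is handed in: The bracket is hooked in both slots and locked: its origin within 4 mm of home in height and 6 mm sideways, its back edge at the plate within 6 mm, level and square to the upright within 0.12 rad, the catch out (under 2 mm), everything at rest (all of step 2 and linear speed of bracket below 0.01 m/s); the robot touches nothing.
It fails at once if another thing on the worktop is knocked over (angle between any of spice_jar_1, spice_jar_2, tin_1, mug_1, timer, bottle_4, tin_2, can_1's own z axis and vertical above 0.4 rad).
It fails at once if another thing on the worktop is pushed aside by more than 25 mm (distance of any of spice_jar_1, spice_jar_2, tin_1, mug_1, timer, bottle_4, tin_2, can_1 from where it was at the start of the episode above 0.025 m).
It also fails if it takes over 51 s, if anything falls off the work surface, if the arm or the gripper's body presses on something with over 40 N, if the wrist force passes 120 N, or if a joint passes its speed limit or range.

## Working session

There is one attempt and no reset: what is moved stays moved. The work goes in short steps, Python scripts to look and compute and a shell command to move; the robot and the scene stay as the last step left them, time stands still between calls to the robot, and variables do not carry over. Pictures are saved under pics/ and viewed, at most 10 in all, crops included, and the job is handed in when it is done.

```bash
mkdir -p pics; ls; python3 - <<'E'
from station import ctrl
import cv2
for n in("scene","top"):
    d=ctrl.get_image(n); cv2.imwrite(f"pics/{n}0.png",d["image"][...,::-1])
    print(n,{k:v for k,v in d.items() if k!="image"})
o=ctrl.get_obs();print(o)
E
```

```text
pics
scene {'fovy': 55.095200954387444, 'cx': 253.59421137512197, 'cy': 191.4573134437495, 'k1': 0.016570656285443623, 'xyz': array([-0.13032553,  0.73732114,  0.76275495]), 'attitude': array([ 0.47265113, -1.21569992, -2.12843568])}
top {'fovy': 53.719999925824396, 'cx': 255.27725155951782, 'cy': 194.17915126090926, 'k1': -0.04263627325115658, 'xyz': array([ 0.46255299, -0.03383485,  1.27480756]), 'attitude': array([ 0.06107508, -0.09830326, -1.57817102])}
{'t': 0.1, 'q': array([-1.31598204e+00,  5.33172633e-02,  1.61418568e+00, -8.93653572e-06,
        1.47596577e+00, -1.18974126e-01]), 'dq': array([-0.00038549, -0.00212557, -0.00124789, -0.00039479,  0.00020653,
        0.00102904]), 'effort': array([ 6.09298440e-04, -3.94904780e+01, -3.71361887e+01, -8.16522231e-06,
        3.93292954e-03, -4.39988014e-06]), 'tool_pos': array([ 0.22808474, -0.58128656,  0.23015224]), 'tool_rot': array([-3.08504633e+00, -5.83386958e-01,  2.13814137e-04]), 'contact_force': array([-1.44666632,  0.40664123,  0.25588121]), 'wrist_torque': array([ 0.03856361,  0.00658826, -0.02596347]), 'grip_force': 0.0, 'opening': 0.08546512476783155}
```

View pics/scene0.png

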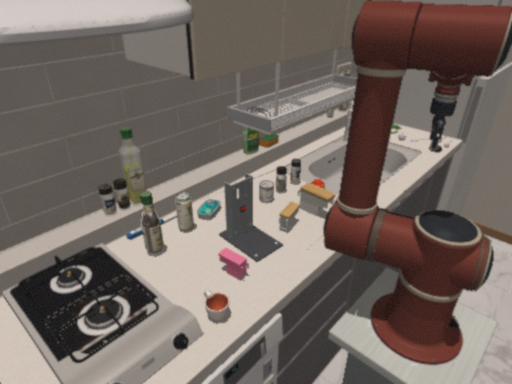

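View pics/top0.png

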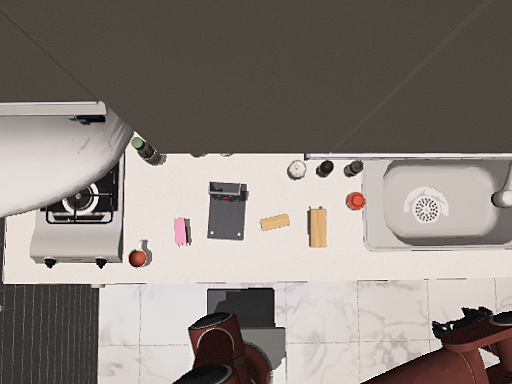

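The scene shows the upright at about (240,205), with a red roller. Two wood-topped brackets stand nearby, the larger at (317,195) in scene and (318,228) in top. There is also a pink decoy and a small wooden decoy. I'll enlarge these for corners.

```bash
cat > h.py <<'E'
import numpy as np, cv2
from scipy.spatial.transform import Rotation as R
def cam(d):
    f=192/np.tan(np.radians(d["fovy"])/2)
    return f,R.from_rotvec(d["attitude"]).as_matrix(),np.array(d["xyz"])
def ray(d,u,v):
    f,M,c=cam(d); p=np.array([(u-d["cx"])/f,(v-d["cy"])/f]); s=p.copy()
    for _ in range(20): s=p/(1+d["k1"]*(s@s))
    return c,M@np.array([s[0],-s[1],-1])
def onz(d,u,v,z):
    c,r=ray(d,u,v); return c+r*(z-c[2])/r[2]
def proj(d,P):
    f,M,c=cam(d); q=M.T@(np.array(P)-c); s=np.array([q[0],-q[1]])/-q[2]; s=s*(1+d["k1"]*(s@s)); return s*f+[d["cx"],d["cy"]]
def woods(d):
    h=cv2.cvtColor(d["image"],cv2.COLOR_RGB2HSV)
    m=cv2.inRange(h,(10,90,90),(25,255,255))
    cs=cv2.findContours(m,cv2.RETR_EXTERNAL,cv2.CHAIN_APPROX_NONE)[0]
    return sorted([c for c in cs if cv2.contourArea(c)>60],key=cv2.contourArea)[::-1]
E
python3 - <<'E'
from h import *; from station import ctrl
t=ctrl.get_image("top"); s=ctrl.get_image("scene")
for c in woods(t)[:2]:
    P=np.array([onz(t,*p[0],.095)[:2] for p in c],np.float32)
    print("top",cv2.minAreaRect(P), c[:,0].mean(0))
for c in woods(s)[:3]: print("scene",cv2.contourArea(c),c[:,0].min(0),c[:,0].max(0))
# red roller and plate in top
h=cv2.cvtColor(t["image"],cv2.COLOR_RGB2HSV)
a=t["image"][165:250,165:370]; b=s["image"][150:290,180:350]
A=cv2.resize(a,None,fx=3.8,fy=3.8,interpolation=cv2.INTER_CUBIC);cv2.imwrite("pics/a.png",A[...,::-1])
B=cv2.resize(b,None,fx=4,fy=4,interpolation=cv2.INTER_CUBIC);cv2.imwrite("pics/b.png",B[...,::-1])
E
```

```text
top ((0.4768007695674896, -0.25550639629364014), (0.0472707636654377, 0.1155591681599617), 88.61929321289062) [317.57425743 227.68316832]
top ((0.4954881966114044, -0.12199662625789642), (0.03462006151676178, 0.08406658470630646), 11.19632625579834) [274.36619718 221.83098592]
scene 275.0 [302 183] [334 200]
scene 147.0 [280 202] [298 217]
scene 80.5 [259 137] [277 146]
```

View pics/a.png

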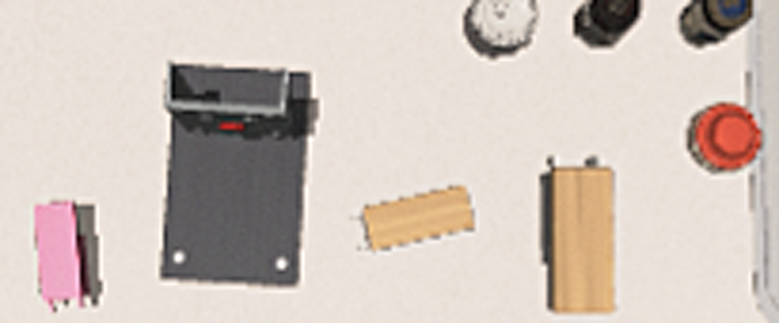

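View pics/b.png

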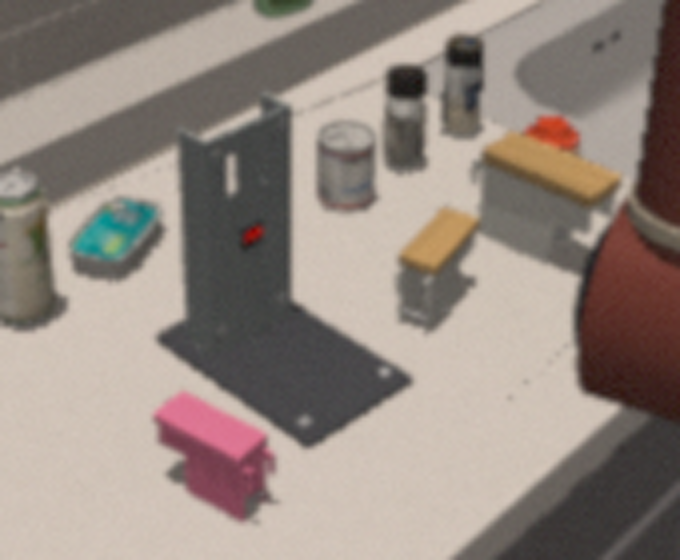

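The top crop shows the larger wooden bracket's claws pointing image-up (world +x). The upright is seen almost square on, with its foot's front corners at crop (162,280) and (297,287), the plate's top edge at about y=108, and the roller at (231,126). Now the upright's pose.

```bash
python3 - <<'E'
from h import *; from station import ctrl
t=ctrl.get_image("top"); s=ctrl.get_image("scene")
g=cv2.cvtColor(t["image"],cv2.COLOR_RGB2GRAY).astype(float)
def cross(line,thr=140): # subpixel dark->bright crossing, searching outward
    for i in range(len(line)-1):
        if line[i]<thr<=line[i+1]: return i+(thr-line[i])/(line[i+1]-line[i])
def fit(P):
    P=np.array(P)[:,:2].astype(np.float32); vx,vy,x,y=cv2.fitLine(P,cv2.DIST_HUBER,0,.001,.001).ravel(); return np.array([vx,vy]),np.array([x,y])
front=[onz(t,u,230+cross(g[230:250,u]),.008) for u in range(211,240)]
left=[onz(t,220-cross(g[v,220:190:-1]),v,.008) for v in range(205,236)]
right=[onz(t,230+cross(g[v,230:260]),v,.008) for v in range(204,236)]
for n,P in(("front",front),("left",left),("right",right)):
    d,p=fit(P); print(n,p,np.degrees(np.arctan2(d[1],d[0])))
def red(d,box):
    h=d["image"].astype(int);m=np.zeros(h.shape[:2]);r=(h[...,0]>110)&(h[...,1]<60)&(h[...,2]<60)
    v,u=np.nonzero(r); k=(u>box[0])&(u<box[1])&(v>box[2])&(v<box[3]); return u[k].mean(),v[k].mean(),k.sum()
rt=red(t,(200,250,170,220)); rs=red(s,(220,260,195,225)); print(rt,rs)
c1,d1=ray(t,*rt[:2]);c2,d2=ray(s,*rs[:2])
A=np.stack([d1,-d2],1);k=np.linalg.lstsq(A,c2-c1,rcond=None)[0];print("roller",c1+d1*k[0],c2+d2*k[1])
print("roller top z.1095",onz(t,*rt[:2],.1095))
# bright plate top edge rows
for u in(212,218,224,230,236): print(u,g[184:204,u].astype(int))
for u,v in((180,390),(0,0))[:1]: pass
E
```

```text
front [0.4434115  0.03909293] 85.8297
left [0.5081105  0.09330222] -3.616698
right [ 0.51906085 -0.02662671] -4.016186
(np.float64(225.1), np.float64(197.6), np.int64(10)) (np.float64(243.0), np.float64(208.0), np.int64(9))
roller [0.57073796 0.03090649 0.11315942] [0.56851994 0.02900491 0.11284687]
roller top z.1095 [0.57107876 0.03111044 0.1095    ]
212 [ 70  42  37  43  44  41  32 100 172 133  57  39  48  65  95  94  94  92
  92  90]
218 [ 89  85  87  89  89  76  31  60 134 159  69  78  73  47  51  60  81  92
  92  89]
224 [ 91  93  92  90  90  92  87  92 135 162  95  42  37  70  89  38  72  93
  94  90]
230 [ 88  88  89  90  90  91  87  86 107 163 152  81 123  43  49  48  37  58
  93  88]
236 [ 79  91  96  92  93  89  91  89 101 147 165  95  38  47  52  48  73  86
  91  89]
```

Upright: origin ≈ (0.573, 0.030), yaw −3.9°. Bracket board: centre (0.477, −0.2555), yaw −1.4°. I'll move above it.

```bash
cat >> h.py <<'E'
def go(o,pos,yaw): # yaw(deg) of bracket-x direction held along tool x, tool down
    M=R.from_rotvec(o["tool_rot"]); T=R.from_euler("z",yaw,degrees=True)*R.from_euler("x",180,degrees=True)
    print("offset mm",np.round(M.inv().apply(np.array(pos)-o["tool_pos"])*1000,1),"rot",np.round((M.inv()*T).as_rotvec(),4))
E
python3 -m handwheel '[{"gripper":-1,"offset":[40,-24,5],"rotation":[0,0,0.05]},{"gripper":-1,"offset":[90,-54,15],"rotation":[0,0,0.1]},{"gripper":-1,"offset":[142,-84,25],"rotation":[0,0,0.17]},{"gripper":-1,"offset":[195,-114,35],"rotation":[0,0,0.24]},{"gripper":-1,"offset":[245,-145,45],"rotation":[0,0,0.3]},{"gripper":-1,"offset":[295,-175,55],"rotation":[0,0,0.35]},{"gripper":-1,"offset":[335,-198,65],"rotation":[0,0,0.39]},{"gripper":-1,"offset":[355,-210,70],"rotation":[0,0,0.398]}]' 40
python3 - <<'E'
from h import *; from station import ctrl
go(ctrl.get_obs(),(.4818,-.2556,.063),-1.4)
d=ctrl.get_image("top"); A=cv2.resize(d["image"][120:300,180:420],None,fx=3.3,fy=3.3); cv2.imwrite("pics/c.png",A[...,::-1])
E
```

```text
t: 1.3
tool_pos: [0.4829, -0.2544, 0.1606]
tool_rot: [-3.141, 0.035, 0.001]
contact_force: [-0.6, -0.6, -0.5]
opening: 0.0858
grip_force: 0.0
offset mm [-1.   1.2 97.6] rot [-0.0006  0.0005  0.0023]
```

View pics/c.png

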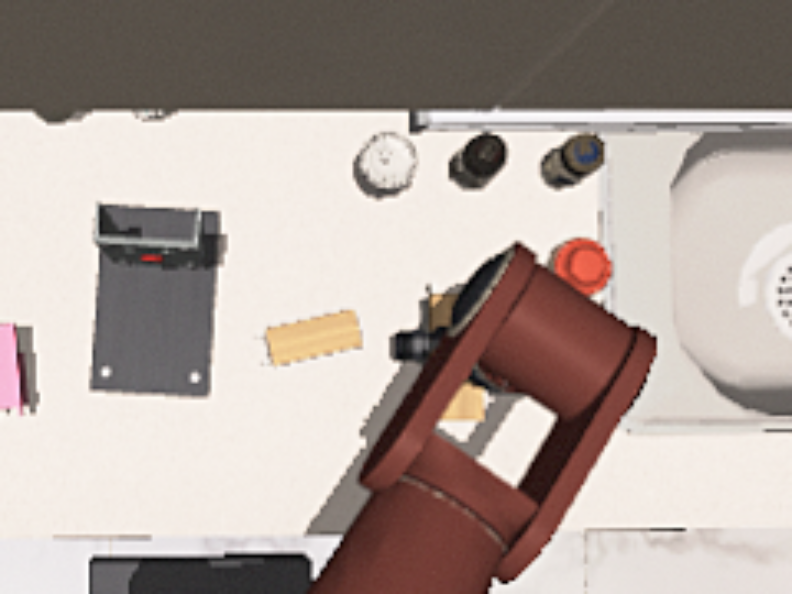

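The picture shows the gripper straddling the board, with the board's back end at crop (440,305) and front at (465,400). Next I descend and close.

```bash
python3 -m handwheel '[{"gripper":-1,"offset":[-1,1,12],"rotation":[0,0,0]},{"gripper":-1,"offset":[-1,1,30],"rotation":[0,0,0]},{"gripper":-1,"offset":[-1,1,50],"rotation":[0,0,0]},{"gripper":-1,"offset":[-1,1,70],"rotation":[0,0,0]},{"gripper":-1,"offset":[-1,1,85],"rotation":[0,0,0]},{"gripper":-1,"offset":[-1,1,94],"rotation":[0,0,0]},{"gripper":-1,"offset":[-1,1,98],"rotation":[0,0,0]},{"gripper":-1,"offset":[-1,1,98],"rotation":[0,0,0]}]' 40
python3 -m handwheel '[{"gripper":0,"offset":[0,0,0],"rotation":[0,0,0]},{"gripper":0.2,"offset":[0,0,0],"rotation":[0,0,0]},{"gripper":0.4,"offset":[0,0,0],"rotation":[0,0,0]},{"gripper":0.6,"offset":[0,0,0],"rotation":[0,0,0]},{"gripper":0.8,"offset":[0,0,0],"rotation":[0,0,0]},{"gripper":1,"offset":[0,0,0],"rotation":[0,0,0]},{"gripper":1,"offset":[0,0,0],"rotation":[0,0,0]},{"gripper":1,"offset":[0,0,0],"rotation":[0,0,0]}]' 60
```

```text
t: 2.35
tool_pos: [0.4812, -0.2578, 0.0635]
tool_rot: [3.141, -0.038, 0.0]
contact_force: [0.2, 0.1, -0.1]
opening: 0.0856
grip_force: 0.0
t: 3.35
tool_pos: [0.4817, -0.2581, 0.0643]
tool_rot: [3.14, -0.038, 0.002]
contact_force: [-0.2, 0.5, 5.8]
opening: 0.049
grip_force: 63.1
```

```bash
python3 -m handwheel '[{"gripper":1,"offset":[0,0,-5],"rotation":[0,0,0]},{"gripper":1,"offset":[0,0,-20],"rotation":[0,0,0]},{"gripper":1,"offset":[0,0,-40],"rotation":[0,0,0]},{"gripper":1,"offset":[0,0,-60],"rotation":[0,0,0]},{"gripper":1,"offset":[0,0,-80],"rotation":[0,0,0]},{"gripper":1,"offset":[0,0,-97],"rotation":[0,0,0]},{"gripper":1,"offset":[0,0,-107],"rotation":[0,0,0]},{"gripper":1,"offset":[0,0,-111],"rotation":[0,0,0]}]' 60
python3 -m handwheel '[{"gripper":1,"offset":[0,-12,0],"rotation":[0,0,0]},{"gripper":1,"offset":[0,-50,0],"rotation":[0,0,0.01]},{"gripper":1,"offset":[-2,-100,0],"rotation":[0,0,0.02]},{"gripper":1,"offset":[-4,-155,0],"rotation":[0,0,0.03]},{"gripper":1,"offset":[-8,-210,0],"rotation":[0,0,0.04]},{"gripper":1,"offset":[-12,-255,0],"rotation":[0,0,0.043]},{"gripper":1,"offset":[-15,-285,0],"rotation":[0,0,0.043]},{"gripper":1,"offset":[-15,-294,0],"rotation":[0,0,0.043]}]' 60
python3 - <<'E'
from h import *; from station import ctrl
o=ctrl.get_obs(); print(o["tool_pos"],o["tool_rot"],o["opening"]); go(o,(.4733,.0368,.1743),-3.9)
s=ctrl.get_image("scene"); t=ctrl.get_image("top")
B=cv2.resize(s["image"][150:270,190:340],None,fx=5,fy=5,interpolation=cv2.INTER_CUBIC);A=cv2.resize(t["image"][160:260,190:290],None,fx=5,fy=5,interpolation=cv2.INTER_CUBIC)
cv2.imwrite("pics/d.png",B[...,::-1]); cv2.imwrite("pics/e.png",A[...,::-1])
cv2.imwrite("pics/d_full.png",s["image"][...,::-1]); cv2.imwrite("pics/e_full.png",t["image"][...,::-1])
E
```

```text
t: 4.35
tool_pos: [0.4811, -0.2578, 0.175]
tool_rot: [3.141, -0.038, 0.001]
contact_force: [0.2, -0.0, -1.6]
opening: 0.0492
grip_force: 62.3
t: 5.35
tool_pos: [0.472, 0.0386, 0.1732]
tool_rot: [-3.14, 0.101, 0.003]
contact_force: [0.1, -0.7, -3.0]
opening: 0.0493
grip_force: 62.8
[0.47197068 0.03858703 0.17322613] [-3.13972741e+00  1.00908298e-01  3.02947479e-03] 0.04925150485060696
offset mm [ 1.4  1.7 -1.1] rot [-0.0002  0.0019  0.0038]
```

View pics/d.png

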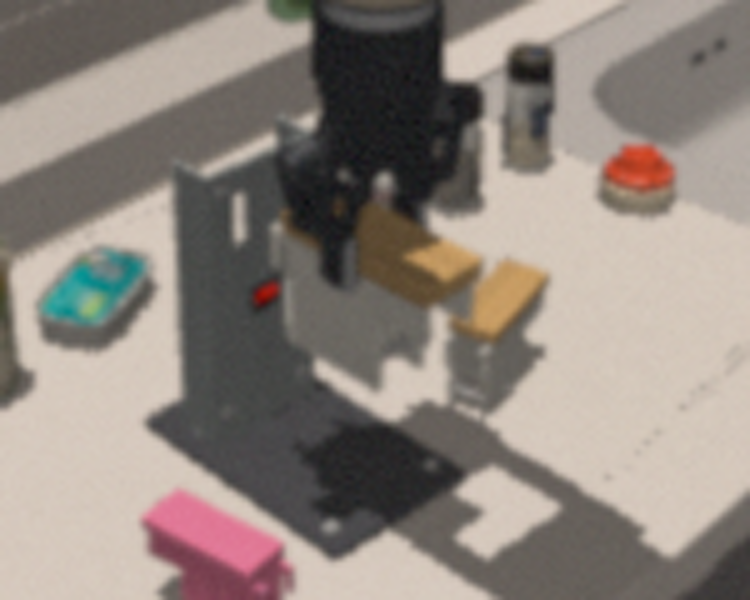

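View pics/e.png

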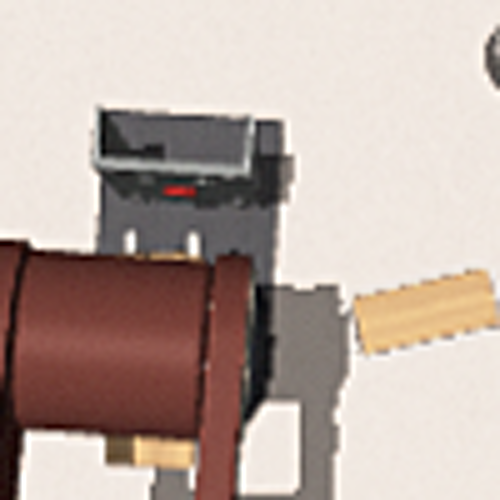

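Scene shows the bracket level in the gripper, with the left slot at crop (238,217). Top shows both claws at crop (130,240) and (193,240), ahead of the plate. I'll check lateral alignment numerically.

```bash
python3 - <<'E'
from h import *; from station import ctrl
t=ctrl.get_image("top"); s=ctrl.get_image("scene")
U=np.array([.5731,.030]); a=np.radians(-3.9); ex=np.array([np.cos(a),np.sin(a)]); ey=np.array([-ex[1],ex[0]])
loc=lambda p:np.round([(p[:2]-U)@ex*1000,(p[:2]-U)@ey*1000],1)
g=t["image"].min(2).astype(float)
for lo,hi in((212,220),(225,232)):
    w=np.clip(g[204:211,lo:hi]-110,0,None); v,u=np.mgrid[204:211,lo:hi]
    c=(u*w).sum()/w.sum(),(v*w).sum()/w.sum(); print("claw",c,w.sum(),loc(onz(t,*c,.187)))
# plate flanges: bright top edges, outer sides at several rows ; top edge line
for v in(184,187,190): print(v,"L",g[v,205:216].astype(int),"R",g[v,236:246].astype(int))
print("pred top edge corners px",[np.round(proj(t,[*(U+ex*x+ey*y),.212]),1) for x in(0,.005) for y in(.045,-.045)])
for u in(213,219,225,231,237):
    col=g[188:198,u]; w=np.clip(col-105,0,None); v=(w*np.arange(188,198)).sum()/w.sum(); print("edge",u,loc(onz(t,u,v,.212)))
gs=s["image"].min(2).astype(float); w=np.clip(gs[185:202,235:241]-120,0,None);v,u=np.mgrid[185:202,235:241]
print("slot obs",(u*w).sum()/w.sum(),(v*w).sum()/w.sum(),"pred",proj(s,[*(U+ey*.018),.173]),proj(s,[*(U+ex*.005+ey*.018),.173]))
E
```

```text
claw (np.float64(216.11612903225807), np.float64(207.5989247311828)) 930.0 [-39.3  20. ]
claw (np.float64(228.60103092783504), np.float64(208.4360824742268)) 970.0 [-39.6 -15.9]
184 L [227 226 229 234 168  28  41  67  93  95  93] R [ 86  83  73  96 175  52  67  65  67  92]
187 L [226 229 228 192 174  11  42  42  42  72  95] R [ 96  95  98 132 121  61  94  95  91  81]
190 L [227 229 221 158 187  12  31  35  34  40  36] R [ 93  92 108 153  97  48  87  87  84  76]
pred top edge corners px [array([207.5, 192.6]), array([239.4, 194.5]), array([207.6, 190.8]), array([239.5, 192.7])]
edge 213 [ 1.1 29.5]
edge 219 [ 1.8 12.7]
edge 225 [ 1.9 -4.2]
edge 231 [  1.7 -21.2]
edge 237 [  2.1 -38. ]
slot obs 237.383877159309 193.36084452975047 pred [237.19249822 193.57277302] [236.13882441 192.9729424 ]
```

Aligned to within about 2 mm, so I apply a −2.5 mm lateral shift and push in.

```bash
python3 -m handwheel '[{"gripper":1,"offset":[0,2.5,-1],"rotation":[0,0.001,0.004]},{"gripper":1,"offset":[4,2.5,-1],"rotation":[0,0.001,0.004]},{"gripper":1,"offset":[10,2.5,-1],"rotation":[0,0.001,0.004]},{"gripper":1,"offset":[17,2.5,-1],"rotation":[0,0.001,0.004]},{"gripper":1,"offset":[24,2.5,-1],"rotation":[0,0.001,0.004]},{"gripper":1,"offset":[31,2.5,-1],"rotation":[0,0.001,0.004]},{"gripper":1,"offset":[36,2.5,-1],"rotation":[0,0.001,0.004]},{"gripper":1,"offset":[38,2.5,-1],"rotation":[0,0.001,0.004]}]' 60
python3 - <<'E'
from h import *; from station import ctrl
o=ctrl.get_obs();U=np.array([.5731,.030,.0]);a=np.radians(-3.9);ex=np.array([np.cos(a),np.sin(a),0])
go(o,U-ex*.055+[0,0,.1743]+np.array([0,-.0028,0]),-3.9); print(o["contact_force"])
s=ctrl.get_image("scene");B=cv2.resize(s["image"][160:250,210:320],None,fx=6,fy=6,interpolation=cv2.INTER_CUBIC);cv2.imwrite("pics/f.png",B[...,::-1])
E
```

```text
t: 6.55
tool_pos: [0.5111, 0.0316, 0.1752]
tool_rot: [3.14, -0.112, 0.001]
contact_force: [0.5, 0.2, -2.0]
opening: 0.0491
grip_force: 62.8
offset mm [7.1 0.1 1. ] rot [ 0.     -0.0008 -0.003 ]
[ 0.51035344  0.17436768 -1.99227208]
```

View pics/f.png

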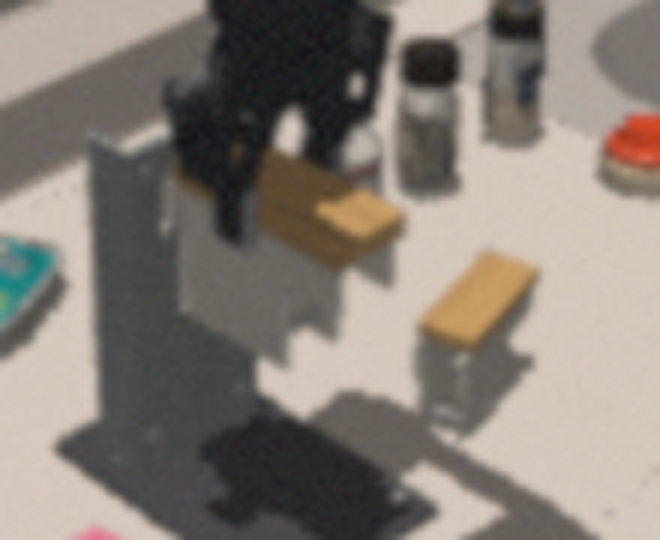

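The back edge is close to the plate at crop (178,250) and the slot is partly covered at (165,205); no contact force yet. I'll go on until contact.

```bash
python3 -m handwheel '[{"gripper":1,"offset":[1,0,0],"rotation":[0,0,0]},{"gripper":1,"offset":[2,0,0],"rotation":[0,0,0]},{"gripper":1,"offset":[3,0,0],"rotation":[0,0,0]},{"gripper":1,"offset":[4,0,0],"rotation":[0,0,0]},{"gripper":1,"offset":[5,0,0],"rotation":[0,0,0]},{"gripper":1,"offset":[6,0,0],"rotation":[0,0,0]},{"gripper":1,"offset":[6,0,0],"rotation":[0,0,0]},{"gripper":1,"offset":[6,0,0],"rotation":[0,0,0]}]' 60
```

```text
t: 7.6
tool_pos: [0.5168, 0.0311, 0.1753]
tool_rot: [3.14, -0.112, 0.001]
contact_force: [-0.4, -0.1, -1.8]
opening: 0.0488
grip_force: 62.8
```

```bash
python3 -m handwheel '[{"gripper":1,"offset":[0.5,0,0],"rotation":[0,0,0]},{"gripper":1,"offset":[1,0,0],"rotation":[0,0,0]},{"gripper":1,"offset":[1.5,0,0],"rotation":[0,0,0]},{"gripper":1,"offset":[2,0,0],"rotation":[0,0,0]},{"gripper":1,"offset":[2,0,0],"rotation":[0,0,0]},{"gripper":1,"offset":[2,0,0],"rotation":[0,0,0]},{"gripper":1,"offset":[2,0,0],"rotation":[0,0,0]},{"gripper":1,"offset":[2,0,0],"rotation":[0,0,0]}]' 60
```

```text
t: 8.6
tool_pos: [0.5174, 0.0311, 0.175]
tool_rot: [-3.14, 0.112, 0.005]
contact_force: [-7.6, 0.7, 0.7]
opening: 0.049
grip_force: 63.0
```

Contact came at the expected place, so the claws are in. I ease back 2 mm and lower onto the catch.

```bash
python3 -m handwheel '[{"gripper":1,"offset":[-2,0,0],"rotation":[0,0,0]},{"gripper":1,"offset":[-2.2,0,1],"rotation":[0,0,0]},{"gripper":1,"offset":[-2.2,0,3],"rotation":[0,0,0]},{"gripper":1,"offset":[-2.2,0,5],"rotation":[0,0,0]},{"gripper":1,"offset":[-2.2,0,7],"rotation":[0,0,0]},{"gripper":1,"offset":[-2.2,0,8],"rotation":[0,0,0]},{"gripper":1,"offset":[-2.2,0,8],"rotation":[0,0,0]},{"gripper":1,"offset":[-2.2,0,8],"rotation":[0,0,0]}]' 60
```

```text
t: 9.6
tool_pos: [0.5167, 0.0311, 0.1674]
tool_rot: [3.14, -0.112, 0.002]
contact_force: [-0.4, -0.3, -2.7]
opening: 0.0491
grip_force: 62.6
```

```bash
python3 -m handwheel '[{"gripper":1,"offset":[0,0,0.5],"rotation":[0,0,0]},{"gripper":1,"offset":[0,0,1],"rotation":[0,0,0]},{"gripper":1,"offset":[0,0,1.5],"rotation":[0,0,0]},{"gripper":1,"offset":[0,0,2],"rotation":[0,0,0]},{"gripper":1,"offset":[0,0,2.5],"rotation":[0,0,0]},{"gripper":1,"offset":[0,0,3],"rotation":[0,0,0]},{"gripper":1,"offset":[0,0,3],"rotation":[0,0,0]},{"gripper":1,"offset":[0,0,3],"rotation":[0,0,0]}]' 60
```

```text
t: 10.6
tool_pos: [0.5166, 0.0311, 0.1646]
tool_rot: [3.14, -0.112, 0.002]
contact_force: [-0.8, -0.5, -0.7]
opening: 0.0491
grip_force: 62.9
```

The catch now carries most of the weight, so I release, then retreat upward.

```bash
python3 -m handwheel '[{"gripper":1,"offset":[0,0,0.3],"rotation":[0,0,0]},{"gripper":-1,"offset":[0,0,0.3],"rotation":[0,0,0]},{"gripper":-1,"offset":[0,0,0.3],"rotation":[0,0,0]},{"gripper":-1,"offset":[0,0,0.3],"rotation":[0,0,0]},{"gripper":-1,"offset":[0,0,0.3],"rotation":[0,0,0]},{"gripper":-1,"offset":[0,0,0.3],"rotation":[0,0,0]},{"gripper":-1,"offset":[0,0,0.3],"rotation":[0,0,0]},{"gripper":-1,"offset":[0,0,0.3],"rotation":[0,0,0]}]' 20
python3 -m handwheel '[{"gripper":-1,"offset":[0,0,-5],"rotation":[0,0,0]},{"gripper":-1,"offset":[0,0,-15],"rotation":[0,0,0]},{"gripper":-1,"offset":[0,0,-28],"rotation":[0,0,0]},{"gripper":-1,"offset":[0,0,-40],"rotation":[0,0,0]},{"gripper":-1,"offset":[0,0,-52],"rotation":[0,0,0]},{"gripper":-1,"offset":[0,0,-60],"rotation":[0,0,0]},{"gripper":-1,"offset":[0,0,-60],"rotation":[0,0,0]},{"gripper":-1,"offset":[0,0,-60],"rotation":[0,0,0]}]' 20
python3 - <<'E'
from h import *; from station import ctrl
s=ctrl.get_image("scene");B=cv2.resize(s["image"][150:250,200:330],None,fx=6,fy=6,interpolation=cv2.INTER_CUBIC);cv2.imwrite("pics/g.png",B[...,::-1])
E
```

```text
t: 11.6
tool_pos: [0.5167, 0.0312, 0.164]
tool_rot: [3.14, -0.112, 0.002]
contact_force: [0.7, 0.4, 0.4]
opening: 0.0855
grip_force: 0.0
t: 12.6
tool_pos: [0.5163, 0.0312, 0.2235]
tool_rot: [-3.14, 0.112, -0.0]
contact_force: [-0.5, 0.6, -0.2]
opening: 0.0852
grip_force: 0.0
```

View pics/g.png

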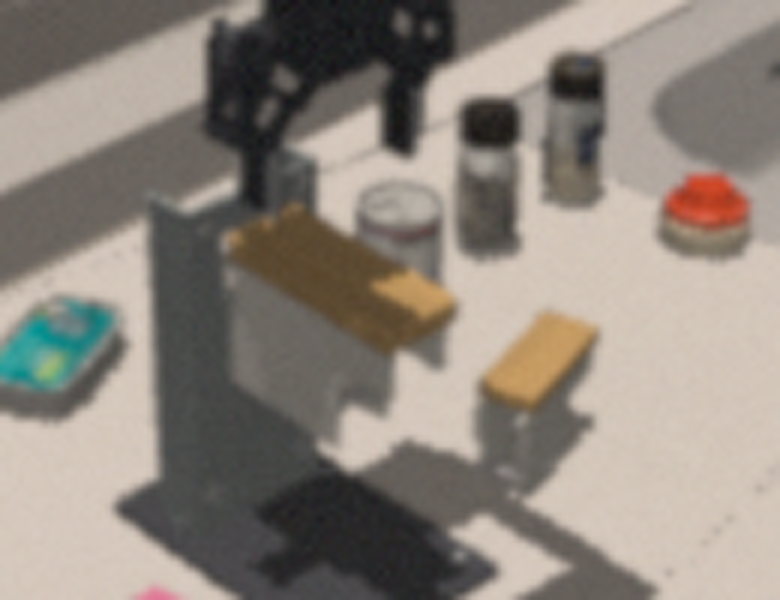

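It hangs in both slots, with the board level at crop (230..455, 205..350). Next, shut the fingers, shift to the back half (bracket x ≈ −40), and press.

```bash
python3 -m handwheel '[{"gripper":1,"offset":[0,0,0],"rotation":[0,0,0]},{"gripper":1,"offset":[5,0,0],"rotation":[0,0,0]},{"gripper":1,"offset":[10,0,0],"rotation":[0,0,0]},{"gripper":1,"offset":[15,0,0],"rotation":[0,0,0]},{"gripper":1,"offset":[15,0,0],"rotation":[0,0,0]},{"gripper":1,"offset":[15,0,4],"rotation":[0,0,0]},{"gripper":1,"offset":[15,0,12],"rotation":[0,0,0]},{"gripper":1,"offset":[15,0,20],"rotation":[0,0,0]}]' 20
python3 -m handwheel '[{"gripper":1,"offset":[0,0,2],"rotation":[0,0,0]},{"gripper":1,"offset":[0,0,4],"rotation":[0,0,0]},{"gripper":1,"offset":[0,0,6],"rotation":[0,0,0]},{"gripper":1,"offset":[0,0,8],"rotation":[0,0,0]},{"gripper":1,"offset":[0,0,10],"rotation":[0,0,0]},{"gripper":1,"offset":[0,0,11],"rotation":[0,0,0]},{"gripper":1,"offset":[0,0,11],"rotation":[0,0,0]},{"gripper":1,"offset":[0,0,11],"rotation":[0,0,0]}]' 20
```

```text
t: 13.65
tool_pos: [0.5313, 0.0301, 0.2032]
tool_rot: [-3.14, 0.112, -0.001]
contact_force: [-0.6, -0.2, 0.6]
opening: -0.0001
grip_force: 0.0
t: 14.65
tool_pos: [0.5318, 0.0301, 0.1941]
tool_rot: [3.139, -0.112, 0.003]
contact_force: [-2.4, 0.1, 6.3]
opening: 0.0003
grip_force: 2.8
```

```bash
python3 -m handwheel '[{"gripper":1,"offset":[0,0,1.5],"rotation":[0,0,0]},{"gripper":1,"offset":[0,0,3],"rotation":[0,0,0]},{"gripper":1,"offset":[0,0,4.5],"rotation":[0,0,0]},{"gripper":1,"offset":[0,0,6],"rotation":[0,0,0]},{"gripper":1,"offset":[0,0,7.5],"rotation":[0,0,0]},{"gripper":1,"offset":[0,0,9],"rotation":[0,0,0]},{"gripper":1,"offset":[0,0,10],"rotation":[0,0,0]},{"gripper":1,"offset":[0,0,10],"rotation":[0,0,0]}]' 20
```

```text
t: 15.65
tool_pos: [0.531, 0.0301, 0.1821]
tool_rot: [-3.14, 0.112, 0.001]
contact_force: [0.2, -0.4, 0.7]
opening: -0.0001
grip_force: 0.0
```

It snapped through. I'll press a little further to confirm it is seated, then retreat.

```bash
python3 -m handwheel '[{"gripper":1,"offset":[0,0,1],"rotation":[0,0,0]},{"gripper":1,"offset":[0,0,2],"rotation":[0,0,0]},{"gripper":1,"offset":[0,0,3],"rotation":[0,0,0]},{"gripper":1,"offset":[0,0,4],"rotation":[0,0,0]},{"gripper":1,"offset":[0,0,4],"rotation":[0,0,0]},{"gripper":1,"offset":[0,0,4],"rotation":[0,0,0]},{"gripper":1,"offset":[0,0,4],"rotation":[0,0,0]},{"gripper":1,"offset":[0,0,4],"rotation":[0,0,0]}]' 20
```

```text
t: 16.65
tool_pos: [0.5316, 0.0301, 0.1791]
tool_rot: [3.14, -0.112, 0.002]
contact_force: [0.4, -0.7, 0.4]
opening: 0.0001
grip_force: 0.0
```

```bash
python3 -m handwheel '[{"gripper":1,"offset":[0,0,0.5],"rotation":[0,0,0]},{"gripper":1,"offset":[0,0,1],"rotation":[0,0,0]},{"gripper":1,"offset":[0,0,1.5],"rotation":[0,0,0]},{"gripper":1,"offset":[0,0,2],"rotation":[0,0,0]},{"gripper":1,"offset":[0,0,2.5],"rotation":[0,0,0]},{"gripper":1,"offset":[0,0,3],"rotation":[0,0,0]},{"gripper":1,"offset":[0,0,3],"rotation":[0,0,0]},{"gripper":1,"offset":[0,0,3],"rotation":[0,0,0]}]' 20
```

```text
t: 17.65
tool_pos: [0.5318, 0.0301, 0.1785]
tool_rot: [3.139, -0.112, 0.002]
contact_force: [-6.9, -0.2, 11.2]
opening: -0.0001
grip_force: 5.8
```

Solid stop at the home height (board top ≈ 0.179). Retreat and check.

```bash
python3 -m handwheel '[{"gripper":1,"offset":[0,0,-5],"rotation":[0,0,0]},{"gripper":1,"offset":[0,0,-18],"rotation":[0,0,0]},{"gripper":1,"offset":[0,0,-35],"rotation":[0,0,0]},{"gripper":1,"offset":[-10,0,-50],"rotation":[0,0,0]},{"gripper":1,"offset":[-30,0,-65],"rotation":[0,0,0]},{"gripper":1,"offset":[-50,0,-75],"rotation":[0,0,0]},{"gripper":1,"offset":[-60,0,-80],"rotation":[0,0,0]},{"gripper":1,"offset":[-60,0,-80],"rotation":[0,0,0]}]' 20
python3 - <<'E'
from h import *; from station import ctrl
s=ctrl.get_image("scene");B=cv2.resize(s["image"][150:250,200:330],None,fx=6,fy=6,interpolation=cv2.INTER_CUBIC);cv2.imwrite("pics/i.png",B[...,::-1])
E
```

```text
t: 18.65
tool_pos: [0.4716, 0.0344, 0.2568]
tool_rot: [3.139, -0.112, 0.005]
contact_force: [0.1, -0.3, 0.6]
opening: 0.0001
grip_force: 0.0
```

View pics/i.png

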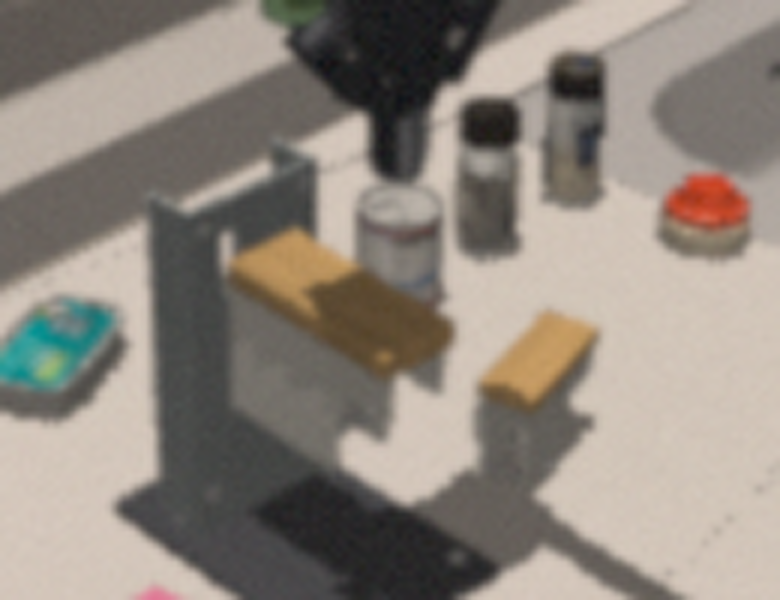

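The ledge now sits about 24 crop px lower, roughly 14 mm: its back corner moved from (235,235) to (232,262). It is level against the plate and the arm is clear, so I hand in.

```bash
python3 -c "
from station import ctrl
print(ctrl.finish_job())"
```

```text
the job is handed in; nothing more can be done
None
```

The ledge is hooked in both slots, pressed past the catch to a firm stop at about home height, and I handed the job in at about 19 s with the arm clear; the catch springing out again was inferred from the drop in pressing force, not seen, and no verdict came back.

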